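Twist the loose jar lid, set that jar aside for rework

TASK

One of the two bar-lidded hardware jars was not screwed shut: its lid's bar is out of line with the yellow lugs on the jar's neck. Confirm it by gently twisting that lid anticlockwise (seen from above) until its bar stands about crosswise to the lugs, with the jar staying upright where it stands; then set that jar, without dropping it, upright in the middle of the white plate for rework. Leave the jar with the closed lid alone.

Things in the scene. Friction and masses are not known exactly. Their poses are not given: they have to be found in the camera images.
- loose_jar: Jar to rework: round, clear, 60 mm wide, 0.25-0.5 kg, loose; origin at the centre of its underside, z up. Grey neck band, z 82-90 mm, with yellow lugs out to 42 mm at its +x and -x sides. Black round lid 66 mm wide, z 91-113 mm; on it a bar grip 54 long, 14 thick, z 113-143 mm, on the axis, yellow line on top. The lid turns but stays on, so the jar can be lifted by the bar.
- loose_lid (a joint): Turn of that jar's lid about the jar's upright axis, rad, growing anticlockwise seen from above. 0 is closed (bar along the jar's x axis, in line with the lugs); it starts 0.5 to 0.85 open; crosswise is 1.57; stop at 2.0. It turns easily (0.01 N m of friction), far more easily than the standing jar.
- sound_jar: The other jar, the same in shape and size, also loose on the bench, but its lid is shut: the yellow line on its bar is in line with the lugs. Leave it. Origin at the centre of its underside.
- rework_plate: Flat white plate with rounded ends, 135 x 146 mm and 8 mm thick, fixed flat on the bench; origin at the centre of its underside, so its top is 8 mm above it.

How it is judged:
By the outcome, as a careful person would: the job done as asked, in the order asked, and still so for the second after the job is handed in, with the robot touching nothing.
It also fails if it takes over 42 s, if anything falls off the work surface, if the arm or the gripper's body presses on something with over 40 N, if the wrist force passes 120 N, or if a joint passes its speed limit or range.

ROBOT

A 6-joint arm with a two-finger parallel gripper is mounted at the origin on a cart in front of the work surface, level with it; the furniture and walls round the work are solid. World frame = base frame: x ahead of the robot, y to its left, z up, the work surface at z = 0. Lengths are in mm, angles in degrees, forces in N, time in s.
With the tool pointing down it reaches from about 350 to 850 mm from the base axis. Payload 8.1 kg.
Tool frame: the origin (TCP) lies between the finger pads; the fingertips stand 22 mm ahead of it and the grasp point (between the pads) lies 3 mm ahead of it; z points along the fingers, y is the line along which they close (so a half turn about z gives the same grasp; the last joint's range is limited). The gripper opens to 85 mm and grips with 20 to 120 N. Pads are 22 mm wide; open, the fingers measure 114 mm over their backs; the gripper's body (76 mm by 85 mm) begins 54 mm behind the grasp point. The pads swing forward as they close: fully open they stand 13 mm farther back than shut.
Start: joints at [60.367, 7.471, 85.268, -0, 87.261, -4.893], TCP at [251.084, 544.943, 253.292] pointing down, gripper open.
Joint ranges: [-169.43, 169.43], [-51.17, 129.36], [1.28, 143.12], [-76.62, 256.62], [0, 156.53], [-152.29, 152.29]. Speed limits (degrees/s): [136.94, 136.94, 159.86, 180, 180, 180].

INTERFACE

Orientations are given as [roll, pitch, yaw] about the fixed x, y, z axes, in that order (R = Rz(yaw) Ry(pitch) Rx(roll)).
In Python, from bench import r, vision gives the robot as it stands.
- The arm moves only by the tool step_arm, never from a script. Its argument "targets" is a list that holds one entry, the list of rows, each a list of 6 numbers: the shift along the world's x, y, z in mm, then the turn, a rotation vector about the world's x, y, z in rad. In form: [[[x, y, z, rx, ry, rz], ...]]. A call has 1 to 12 rows; each row is the pose to reach, as a shift and turn from the pose commanded when the call began; what a row does not reach only later rows make up. A row lasts 1/12 s, in which the tool goes at most 41.7 mm and 7.16 degrees, less where a joint would pass 70% of its speed; a pose out of reach is approached as far as the arm can. A call with a gripper value outside its range is refused whole. "fingers" is the gripper's target within -1 to 1 (shut at 1, half-way at 0, fully open at -1), set as the call begins (left out, the last holds). The fingers move at their own pace and stop on an object; "newtons" is the grip in N (left out, the last holds). Time passes only in rows, so rows that repeat a pose let the fingers close. It gives the time, the measured TCP pose, the force, the opening and the grip force at its end, in the units of the state.
- r.sense(): the state, without advancing time (a new reading comes with each control period).
- vision.snapshot(name): name is "scene" or "top"; returns a dict with "img" (400x640x3 uint8, blue, green, red), "mtx" (3x3 intrinsics, pixels), "eye" and "attitude" of the camera in the world. Camera axes: x right, y up, looking along -z (the intrinsics and any distortion apply to the point x, -y, -z); pixel columns grow to the right and rows downward; lengths in mm; the calibration is good to about 2 mm. A picture is of the moment at which its call begins. There is no depth.
- r.hand_in(): hands the job in; it is judged then, once.
The state is a dict: "time": time; "joint_pos": joint angles; "qd": joint speeds; "joint_efforts": joint torques, N m; "tool_pos": TCP position; "tcp_rot": TCP orientation; "ft_force": force on the tool from outside, world axes, zero at the start; "wrist_torque": the same for the moment, N m; "finger_gap": finger opening in mm; "grip_force": force on a finger pad.
Only numpy, scipy, OpenCV 4.12 (cv2) and the standard library are available. Lean on these libraries where they do the work, as an engineer would, in place of code of your own. Each camera call takes 0.05 s, during which the arm holds its last target. There are 200 camera calls.

## Working session

There is one attempt and no reset: what is moved stays moved. The work goes in short steps, Python scripts to look and compute and a tool call to move; the robot and the scene stay as the last step left them, time stands still between calls to the robot, and variables do not carry over. Pictures are saved under pics/ and viewed, at most 10 in all, crops included, and the job is handed in when it is done.

Besides the shell and the picture viewer there is one more tool, called after "Emit:" as name([rows], argument=value, ...), one row to a line, values as JSON. step_arm: Moves the arm, as the interface text tells. Its arguments: {"type":"object","properties":{"targets":{"type":"array"},"fingers":{"type":"number"},"newtons":{"type":"number"}},"required":["targets"]}

```bash
mkdir -p pics; ls; python3 - <<'E'
from bench import r, vision
import cv2,numpy as np
for n in("scene","top"):
    s=vision.snapshot(n); cv2.imwrite(f"pics/{n}0.png",s["img"]); print(n,{k:np.round(np.array(v),3).tolist() for k,v in s.items() if k!="img"})
print(r.sense())
E
```

```text
pics
scene {'mtx': [[467.787, 0.0, 325.661], [0.0, 467.787, 196.217], [0.0, 0.0, 1.0]], 'eye': [94.092, -768.648, 464.276], 'attitude': [64.297, -0.596, -31.927]}
top {'mtx': [[507.063, 0.0, 323.271], [0.0, 507.063, 197.728], [0.0, 0.0, 1.0]], 'eye': [446.554, -41.955, 1099.593], 'attitude': [5.297, -1.482, -89.012]}
{'time': 0.1, 'joint_pos': array([ 6.03670350e+01,  7.51152286e+00,  8.53227916e+01,  2.94831883e-04,
        8.72616772e+01, -4.89257232e+00]), 'qd': array([-0.02697724, -0.22847552, -0.12103654, -0.01043334,  0.04833171,
        0.05741064]), 'joint_efforts': array([ 7.49742685e-04, -5.70956576e+01, -5.01940870e+01, -3.27850694e-04,
        8.27127165e-03,  5.62950083e-05]), 'tool_pos': array([250.85158692, 544.54232164, 252.34394495]), 'tcp_rot': array([-1.79904383e+02, -8.48030679e-03,  1.55259586e+02]), 'ft_force': array([-0.09983416, -0.18018904, -0.88104238]), 'wrist_torque': array([ 0.0420802 ,  0.01061332, -0.02985887]), 'grip_force': 0.0, 'finger_gap': 85.78610047829739}
```

View pics/top0.png

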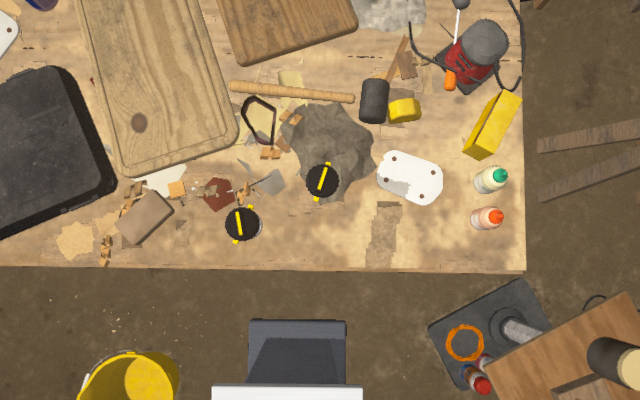

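View pics/scene0.png

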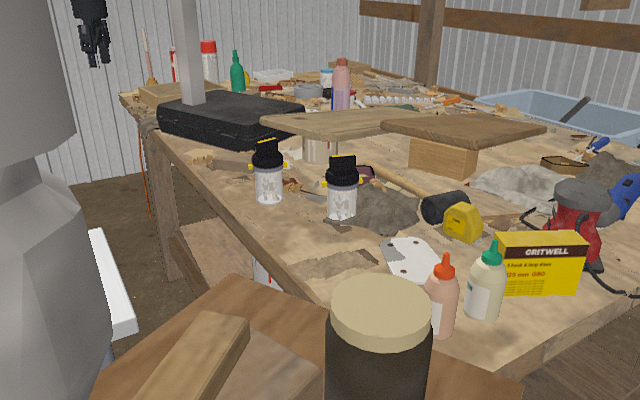

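The left jar in the top view (242,223) has its bar off the lug line, with lugs near (249,206) and (236,241). The right jar (321,181) looks aligned. The plate is at about (410,178). Next I'll measure these.

```bash
cat > h.py <<'E'
import numpy as np, cv2
from scipy.spatial.transform import Rotation as R
def ray(s,u,v):
    K=np.array(s["mtx"]); d=np.linalg.inv(K)@[u,v,1.]
    return np.array(s["eye"]),R.from_euler('xyz',s["attitude"],degrees=True).as_matrix()@(d*[1,-1,-1])
def onz(s,u,v,z):
    e,d=ray(s,u,v); return e+d*(z-e[2])/d[2]
def blobs(img,x0,y0,x1,y1,kind,amin=3):
    h=cv2.cvtColor(img,cv2.COLOR_BGR2HSV)
    m=cv2.inRange(h,(22,150,110),(35,255,255)) if kind=="y" else cv2.inRange(h,(0,0,185),(180,40,255))
    k=np.zeros_like(m);k[y0:y1,x0:x1]=m[y0:y1,x0:x1]
    n,l,st,c=cv2.connectedComponentsWithStats(k)
    return [(c[i],st[i,4],np.argwhere(l==i)[:,::-1]) for i in range(1,n) if st[i,4]>=amin]
E
python3 - <<'E'
from bench import vision
from h import *
s=vision.snapshot("top");im=s["img"]
for nm,b in(("L",(215,195,275,255)),("R",(295,150,350,215))):
    for c,a,p in blobs(im,*b,"y"):
        q=onz(s,*c,143 if a>25 else 86); ex=''
        if a>25:
            P=np.array([onz(s,*x,143)[:2] for x in p]); w,V=np.linalg.eigh(np.cov(P.T)); ex=np.degrees(np.arctan2(V[1,1],V[0,1]))
            ex=(ex,np.ptp((P-P.mean(0))@V[:,1]))
        print(nm,c.round(1),a,q.round(1),ex)
for c,a,p in blobs(im,370,140,450,210,"w",100):
    h=cv2.convexHull(np.array([onz(s,*x,8)[:2] for x in p],np.float32)); print("plate",c,a,cv2.minAreaRect(h))
A=cv2.resize(im[145:255,205:455],None,fx=3,fy=3,interpolation=2)
t=vision.snapshot("scene");B=cv2.resize(t["img"][125:290,230:480],None,fx=3,fy=3)[:270*2]
cv2.imwrite("pics/c1.png",A)
for c,a,p in blobs(t["img"],240,130,370,200,"y"): print("scene",c.round(1),a)
E
```

```text
L [250.3 206.7] 26 [516.   72.1 143. ] (np.float64(62.385516604562724), np.float64(10.297445955690534))
L [238.4 223.4] 104 [484.2  93.4 143. ] (np.float64(-167.85274432380157), np.float64(44.65322293195295))
L [235.4 241.3] 21 [450.7 106.3  86. ] 
R [327.8 163.2] 21 [611.2 -74.5  86. ] 
R [321.9 178. ] 103 [573.3 -61.9 143. ] (np.float64(161.95685477043585), np.float64(44.87944867114295))
R [315.7 198.5] 28 [533.9 -50.8 143. ] (np.float64(-136.62368630435589), np.float64(10.854281533435554))
plate [410.17668269 176.94911859] 2496 ((597.4593505859375, -257.6794738769531), (145.68170166015625, 96.51567077636719), 69.19146728515625)
scene [265.9 139.8] 39
scene [341.8 155.3] 35
scene [284.5 164. ] 20
scene [250.  166.3] 28
scene [360.  180.5] 18
scene [323.6 183.7] 28
```

View pics/c1.png

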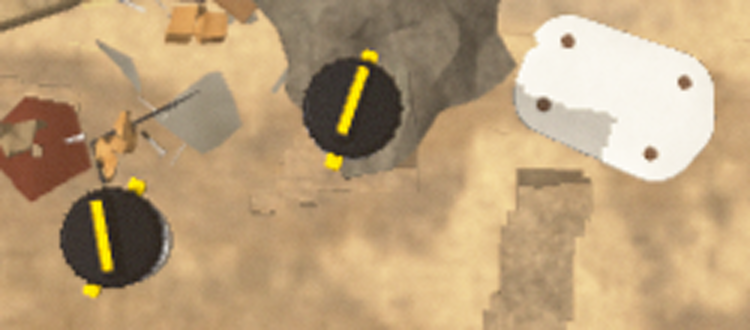

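The crop shows the left jar's bar turned off its lugs and the right jar's bar in line with its own. The plate has its screws at (568,41), (684,82), (543,104) and (651,153) in the crop, with a shadow at lower left. I'll refine the axis and the plate centre with two views.

```bash
python3 - <<'E'
from bench import vision
from h import *
s=vision.snapshot("top");t=vision.snapshot("scene")
def tri(a,b):
    (e,d),(f,g)=ray(s,*a),ray(t,*b); d/=np.linalg.norm(d);g/=np.linalg.norm(g)
    k=np.linalg.lstsq(np.c_[d,-g],f-e,rcond=None)[0]; p,q=e+d*k[0],f+g*k[1]; return ((p+q)/2).round(1),np.linalg.norm(p-q).round(1)
print("barL",tri((238.4,223.4),(265.9,139.8)),"lug",tri((250.3,206.7),(284.5,164)),tri((235.4,241.3),(250,166.3)))
print("scene bar z143",onz(t,265.9,139.8,143))
a=onz(s,250.3,206.7,88);b=onz(s,235.4,241.3,88);print("lugs",a,b,(a+b)/2,np.degrees(np.arctan2(*(a-b)[1::-1])))
P=[onz(s,205+(x+.5)/3-.5,145+(y+.5)/3-.5,8) for x,y in((568,41),(684,82),(543,104),(651,153))]
print("screws",np.round(P,1).tolist(),np.mean(P,0))
for c,ar,p in blobs(t["img"],370,225,460,295,"w",60): 
    h=cv2.convexHull(np.array([onz(t,*x,8)[:2] for x in p],np.float32));print("scene plate",ar,cv2.minAreaRect(h))
E
```

```text
barL (array([485.2,  92.9, 143.1]), np.float64(2.5)) lug (array([520.7,  78.6,  86.2]), np.float64(1.3)) (array([451.6, 106. ,  85.5]), np.float64(1.7))
scene bar z143 [486.51267758  92.66693681 143.        ]
lugs [519.99061021  78.67520818  88.        ] [450.78119046 105.9725208   88.        ] [485.38590033  92.32386449  88.        ] -21.52507674781435
screws [[637.8, -221.6, 8.0], [609.4, -306.6, 8.0], [591.1, -203.6, 8.0], [557.0, -282.4, 8.0]] [ 598.82610775 -253.53894322    8.        ]
scene plate 1571 ((601.3895263671875, -260.1653747558594), (151.52696228027344, 90.00897216796875), 48.23501205444336)
```

Loose jar axis is about (485, 93), with the bar at 12° and the lugs at −22°, so the lid is about 0.6 rad open. Plate centre is about (598, −256). I'll move above the jar and turn the tool −143°.

Emit:
step_arm([
  [[6,-12,0,0,0,-0.05],[20,-38,0,0,0,-0.15],[36,-70,0,0,0,-0.26],[53,-103,0,0,0,-0.38],[71,-138,0,0,0,-0.5],[89,-173,0,0,0,-0.62],[107,-208,0,0,0,-0.74],[125,-243,0,0,0,-0.86],[143,-278,0,0,0,-0.98],[160,-311,0,0,0,-1.09],[173,-336,0,0,0,-1.19],[182,-352,0,0,0,-1.25]],
], fingers=-1, newtons=20)

```text
time: 1.3
tool_pos: [434.1, 190.2, 253.5]
tcp_rot: [180.0, 0.0, 83.2]
ft_force: [0.2, -0.2, 0.4]
finger_gap: 85.3
grip_force: 0.0
```

Emit:
step_arm([
  [[3,-7,0,0,0,-0.07],[8,-19,0,0,0,-0.19],[14,-32,0,0,0,-0.31],[20,-45,0,0,0,-0.43],[26,-57,0,0,0,-0.55],[32,-69,0,0,0,-0.67],[38,-80,0,0,0,-0.79],[43,-88,0,0,0,-0.91],[47,-94,0,0,0,-1.03],[50,-98,0,0,0,-1.14],[52,-100,0,0,0,-1.21],[52,-100,0,0,0,-1.248]],
])

```text
time: 2.3
tool_pos: [485.4, 92.4, 253.3]
tcp_rot: [180.0, 0.0, 11.8]
ft_force: [0.1, 0.5, -0.6]
finger_gap: 85.6
grip_force: 0.0
```

Emit:
step_arm([
  [[0,0,-6,0,0,0],[0,0,-20,0,0,0],[0,0,-36,0,0,0],[0,0,-52,0,0,0],[0,0,-68,0,0,0],[0,0,-82,0,0,0],[0,0,-94,0,0,0],[0,0,-104,0,0,0],[0,0,-110,0,0,0],[0,0,-113,0,0,0],[0,0,-114,0,0,0],[0,0,-114,0,0,0]],
])

```text
time: 3.3
tool_pos: [485.3, 93.0, 139.6]
tcp_rot: [180.0, -0.0, 12.1]
ft_force: [-0.2, -0.2, 0.3]
finger_gap: 85.2
grip_force: 0.0
```

Emit:
step_arm([
  [[0,0,0,0,0,0],[0,0,0,0,0,0],[0,0,0,0,0,0],[0,0,0,0,0,0],[0,0,0,0,0,0],[0,0,0,0,0,0],[0,0,0,0,0,0],[0,0,0,0,0,0],[0,0,0,0,0,0],[0,0,0,0,0,0],[0,0,0,0,0,0],[0,0,0,0,0,0]],
], fingers=0.6, newtons=20)

```text
time: 4.3
tool_pos: [485.1, 92.9, 139.3]
tcp_rot: [-180.0, 0.0, 12.1]
ft_force: [0.0, 0.3, -0.4]
finger_gap: 17.1
grip_force: 0.0
```

Emit:
step_arm([
  [[0,0,0,0,0,0],[0,0,0,0,0,0],[0,0,0,0,0,0],[0,0,0,0,0,0],[0,0,0,0,0,0]],
], fingers=1, newtons=20)

```text
time: 4.72
tool_pos: [485.2, 92.8, 139.4]
tcp_rot: [180.0, -0.0, 12.1]
ft_force: [0.3, -1.4, 1.1]
finger_gap: 13.8
grip_force: 21.4
```

```bash
cat > look.py <<'E'
import sys
from bench import r,vision
from h import *
n=sys.argv[1]
s=vision.snapshot("top")["img"];t=vision.snapshot("scene")["img"]
A=cv2.resize(s[145:255,195:455],(780,330),interpolation=2);B=cv2.resize(t[100:310,225:485],(322,260),interpolation=2)
B2=np.zeros((260,780,3),np.uint8);B2[:,:322]=B
C=cv2.resize(t[110:220,230:420],(449,260),interpolation=2);B2[:,328:777]=C
cv2.imwrite(f"pics/{n}.png",np.vstack([A,B2])); q=r.sense();print({k:np.round(q[k],1) for k in("tool_pos","tcp_rot","finger_gap","grip_force","ft_force","wrist_torque","joint_pos")})
E
python3 look.py g1
```

```text
{'tool_pos': array([485.2,  92.9, 139.4]), 'tcp_rot': array([180. ,  -0. ,  12.1]), 'finger_gap': np.float64(13.7), 'grip_force': np.float64(21.5), 'ft_force': array([ 1.3, -1.3,  0.3]), 'wrist_torque': array([-0.5, -0.1, -0. ]), 'joint_pos': array([  4.9,  -4.2, 109.3,  -0. ,  74.8,  82.8])}
```

View pics/g1.png

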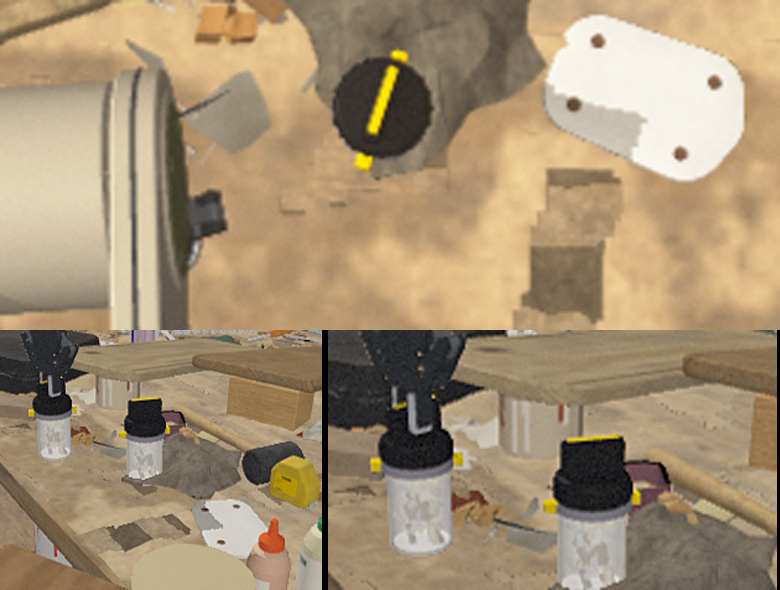

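The bar is gripped (gap 13.7 mm) and the jar is standing upright. Twisting anticlockwise by 0.98 rad now, slowly.

Emit:
step_arm([
  [[0,0,0,0,0,0.01],[0,0,0,0,0,0.04],[0,0,0,0,0,0.08],[0,0,0,0,0,0.12],[0,0,0,0,0,0.17],[0,0,0,0,0,0.22],[0,0,0,0,0,0.27],[0,0,0,0,0,0.32],[0,0,0,0,0,0.37],[0,0,0,0,0,0.42],[0,0,0,0,0,0.46],[0,0,0,0,0,0.49]],
])

```text
time: 5.82
tool_pos: [485.2, 92.7, 139.4]
tcp_rot: [180.0, 0.0, 40.4]
ft_force: [0.4, -2.5, 0.6]
finger_gap: 13.5
grip_force: 22.0
```

Emit:
step_arm([
  [[0,0,0,0,0,0.03],[0,0,0,0,0,0.07],[0,0,0,0,0,0.12],[0,0,0,0,0,0.17],[0,0,0,0,0,0.22],[0,0,0,0,0,0.27],[0,0,0,0,0,0.32],[0,0,0,0,0,0.37],[0,0,0,0,0,0.42],[0,0,0,0,0,0.46],[0,0,0,0,0,0.48],[0,0,0,0,0,0.49]],
])

```text
time: 6.82
tool_pos: [485.3, 92.8, 139.4]
tcp_rot: [180.0, 0.0, 68.3]
ft_force: [0.5, -1.6, -0.4]
finger_gap: 13.4
grip_force: 21.3
```

```bash
python3 look.py g2; python3 - <<'E'
from bench import vision
from h import *
t=vision.snapshot("scene")
for c,a,p in blobs(t["img"],240,130,305,200,"y"): print(c.round(1),a,onz(t,*c,86).round(1))
E
```

```text
{'tool_pos': array([485.2,  92.9, 139.4]), 'tcp_rot': array([180. ,  -0. ,  68.3]), 'finger_gap': np.float64(13.3), 'grip_force': np.float64(21.3), 'ft_force': array([ 0.4, -1.5,  0.8]), 'wrist_torque': array([-0.6, -0.4, -0. ]), 'joint_pos': array([  4.9,  -4.2, 109.3,  -0. ,  74.8,  26.6])}
[265.3 139.8] 25 [554.9 246.2  86. ]
[283.6 163.4] 15 [521.4  82.9  86. ]
[249.2 166.8] 24 [449.4 102.8  86. ]
```

View pics/g2.png

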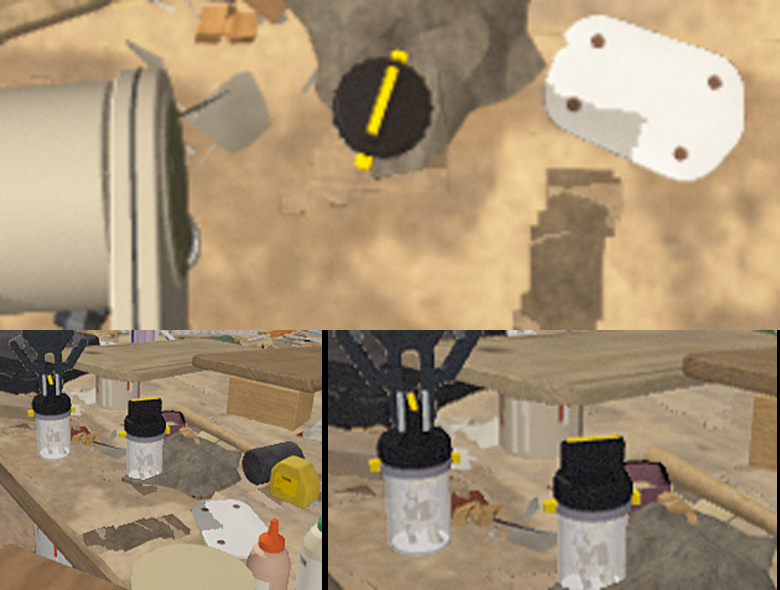

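The lid turned crosswise (bar at 68°, lugs at about −22°), and the jar hasn't moved. Now a firmer grip, then lift and carry around the sound jar.

Emit:
step_arm([
  [[0,0,0,0,0,0],[0,0,0,0,0,0],[0,0,0,0,0,0],[0,0,2,0,0,0],[0,0,6,0,0,0],[0,0,13,0,0,0],[0,0,22,0,0,0],[0,0,32,0,0,0],[0,0,42,0,0,0],[0,0,51,0,0,0],[0,0,57,0,0,0],[0,0,60,0,0,0]],
], newtons=50)

```text
time: 7.97
tool_pos: [485.8, 93.0, 201.1]
tcp_rot: [179.9, -0.1, 68.3]
ft_force: [0.6, -0.9, -3.8]
finger_gap: 13.1
grip_force: 52.2
```

Emit:
step_arm([
  [[-1,-4,2,0,0,0],[-4,-12,3,0,0,0],[-8,-25,3,0,0,0],[-13,-41,3,0,0,0],[-19,-60,3,0,0,0],[-25,-80,3,0,0,0],[-31,-100,3,0,0,0],[-37,-119,3,0,0,0],[-42,-135,3,0,0,0],[-46,-148,3,0,0,0],[-49,-156,3,0,0,0],[-50,-160,3,0,0,0]],
])

```text
time: 8.97
tool_pos: [434.2, -68.3, 201.8]
tcp_rot: [-179.9, 0.0, 68.2]
ft_force: [0.7, 0.2, -3.7]
finger_gap: 13.1
grip_force: 52.2
```

Emit:
step_arm([
  [[3,-3,0,0,0,0],[9,-10,0,0,0,0],[19,-22,0,0,0,0],[33,-38,0,0,0,0],[50,-58,0,0,0,0],[67,-78,0,0,0,0],[84,-98,0,0,0,0],[101,-118,0,0,0,0],[117,-136,0,0,0,0],[132,-153,0,0,0,0],[144,-167,0,0,0,0],[152,-177,0,0,0,0]],
])

```text
time: 9.97
tool_pos: [588.8, -245.2, 201.2]
tcp_rot: [-180.0, 0.0, 68.3]
ft_force: [0.1, -0.4, -4.0]
finger_gap: 13.2
grip_force: 52.2
```

Emit:
step_arm([
  [[5,-5,0,0,0,0],[8,-9,0,0,0,0],[10,-11,0,0,0,0],[11,-12,0,0,0,0],[11,-12,0,0,0,0],[11,-12,0,0,0,0]],
])

```text
time: 10.47
tool_pos: [598.0, -255.5, 202.4]
tcp_rot: [-180.0, -0.0, 68.3]
ft_force: [-0.3, -1.0, -5.2]
finger_gap: 12.9
grip_force: 52.1
```

```bash
python3 look.py g3
```

```text
{'tool_pos': array([ 598. , -255.6,  202.5]), 'tcp_rot': array([180. ,  -0. ,  68.3]), 'finger_gap': np.float64(12.9), 'grip_force': np.float64(52.1), 'ft_force': array([-1.2,  0.6, -3.5]), 'wrist_torque': array([ 0., -0., -0.]), 'joint_pos': array([-27.7,  16.7,  80.1,   0. ,  83.2,  -6. ])}
```

View pics/g3.png

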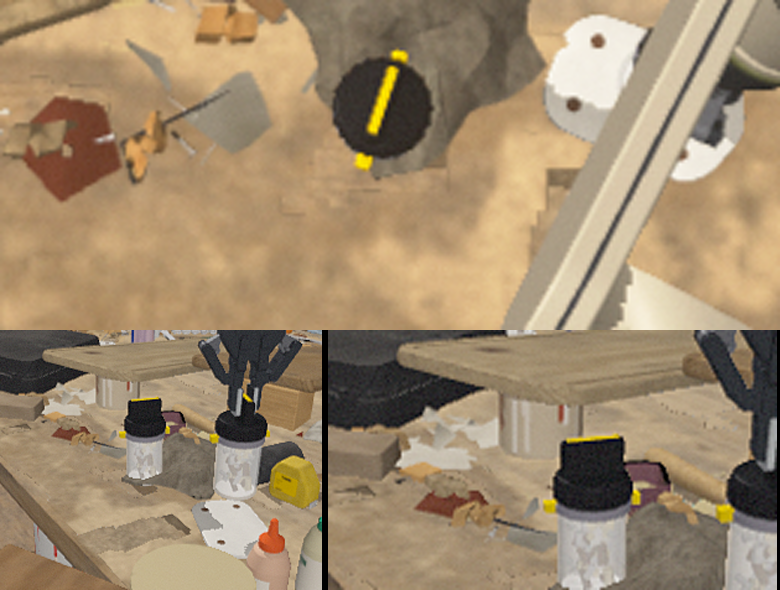

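The jar is held upright above the plate, and contact should come about 55 mm lower. Lowering slowly.

Emit:
step_arm([
  [[0,0,-3,0,0,0],[0,0,-9,0,0,0],[0,0,-16,0,0,0],[0,0,-23,0,0,0],[0,0,-30,0,0,0],[0,0,-36,0,0,0],[0,0,-41,0,0,0],[0,0,-45,0,0,0],[0,0,-48,0,0,0],[0,0,-50,0,0,0],[0,0,-51,0,0,0],[0,0,-52,0,0,0]],
])

```text
time: 11.57
tool_pos: [598.2, -256.1, 150.5]
tcp_rot: [180.0, 0.0, 68.3]
ft_force: [0.3, 0.3, -3.5]
finger_gap: 13.2
grip_force: 52.1
```

Emit:
step_arm([
  [[0,0,-0.5,0,0,0],[0,0,-1,0,0,0],[0,0,-1.5,0,0,0],[0,0,-2,0,0,0],[0,0,-2,0,0,0],[0,0,-2,0,0,0]],
])

```text
time: 12.07
tool_pos: [598.1, -256.1, 148.3]
tcp_rot: [180.0, 0.0, 68.3]
ft_force: [-0.2, -0.4, -3.7]
finger_gap: 13.1
grip_force: 52.1
```

Emit:
step_arm([
  [[0,0,-0.4,0,0,0],[0,0,-0.8,0,0,0],[0,0,-1,0,0,0],[0,0,-1,0,0,0]],
])

```text
time: 12.4
tool_pos: [598.2, -256.1, 147.7]
tcp_rot: [180.0, 0.0, 68.3]
ft_force: [-0.5, 0.9, -0.5]
finger_gap: 12.8
grip_force: 52.6
```

Emit:
step_arm([
  [[0,0,-0.3,0,0,0],[0,0,-0.5,0,0,0],[0,0,-0.5,0,0,0],[0,0,-0.5,0,0,0]],
], newtons=20)

```text
time: 12.73
tool_pos: [598.4, -256.2, 147.6]
tcp_rot: [179.9, 0.0, 68.3]
ft_force: [-2.7, 2.1, 4.8]
finger_gap: 13.2
grip_force: 53.5
```

```bash
python3 look.py g4
```

```text
{'tool_pos': array([ 598.4, -256.2,  147.6]), 'tcp_rot': array([179.9,   0. ,  68.3]), 'finger_gap': np.float64(12.8), 'grip_force': np.float64(53.5), 'ft_force': array([-2. ,  2.3,  6.2]), 'wrist_torque': array([0.3, 0.6, 0. ]), 'joint_pos': array([-27.7,  19.1,  83.1,   0. ,  77.8,  -6. ])}
```

View pics/g4.png

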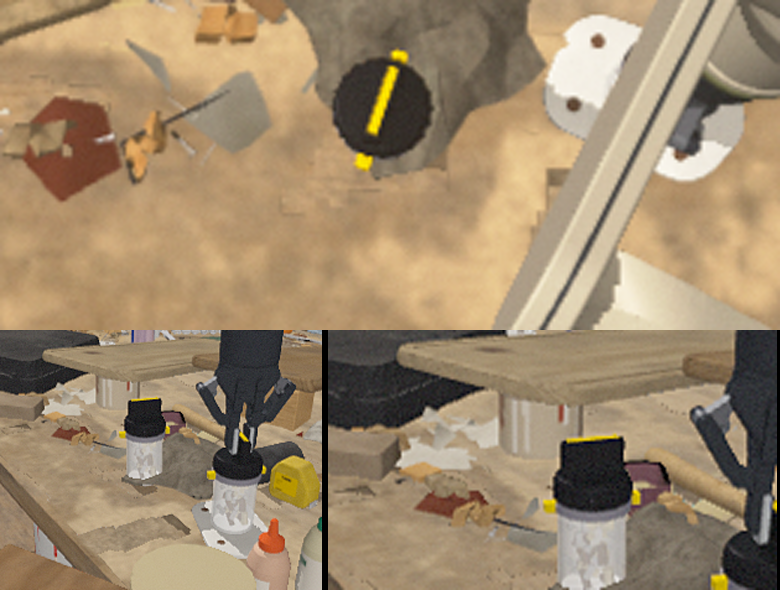

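The jar stands upright on the plate with its weight carried. I'll open the fingers and retreat straight up, then back off so I can look.

Emit:
step_arm([
  [[0,0,0,0,0,0],[0,0,0,0,0,0],[0,0,0,0,0,0],[0,0,0,0,0,0],[0,0,0,0,0,0],[0,0,0,0,0,0],[0,0,0,0,0,0],[0,0,0,0,0,0]],
], fingers=0.3, newtons=20)

```text
time: 13.5
tool_pos: [598.1, -256.1, 146.7]
tcp_rot: [-180.0, 0.0, 68.3]
ft_force: [0.1, -0.7, 0.1]
finger_gap: 29.8
grip_force: 0.0
```

Emit:
step_arm([
  [[0,0,3,0,0,0],[0,0,9,0,0,0],[0,0,18,0,0,0],[0,0,30,0,0,0],[0,0,45,0,0,0],[0,0,60,0,0,0],[0,0,75,0,0,0],[0,0,90,0,0,0],[0,0,102,0,0,0],[0,0,112,0,0,0],[0,0,118,0,0,0],[0,0,120,0,0,0]],
])

```text
time: 14.5
tool_pos: [598.5, -256.3, 268.6]
tcp_rot: [179.9, 0.0, 68.3]
ft_force: [0.1, 0.3, 0.3]
finger_gap: 29.9
grip_force: 0.0
```

Emit:
step_arm([
  [[-3,6,0,0,0,0],[-10,20,0,0,0,0],[-20,40,0,0,0,0],[-32,65,0,0,0,0],[-46,92,0,0,0,0],[-60,120,0,0,0,0],[-74,148,0,0,0,0],[-88,176,0,0,0,0],[-100,200,0,0,0,0],[-110,220,0,0,0,0],[-117,234,0,0,0,0],[-120,240,0,0,0,0]],
])

```text
time: 15.5
tool_pos: [476.5, -14.0, 265.7]
tcp_rot: [-179.9, -0.0, 68.4]
ft_force: [0.0, -0.3, -0.3]
finger_gap: 30.1
grip_force: 0.0
```

```bash
python3 look.py g5; python3 - <<'E'
from bench import vision
from h import *
s=vision.snapshot("top")
for c,a,p in blobs(s["img"],370,130,460,235,"y"):
    P=np.array([onz(s,*x,143)[:2] for x in p]); w,V=np.linalg.eigh(np.cov(P.T))
    print(c.round(1),a,onz(s,*c,143).round(1),onz(s,*c,88).round(1),np.degrees(np.arctan2(V[1,1],V[0,1])))
E
```

```text
{'tool_pos': array([477.4, -15.2, 266.1]), 'tcp_rot': array([-179.9,    0. ,   68.4]), 'finger_gap': np.float64(29.7), 'grip_force': np.float64(0.0), 'ft_force': array([-0.3, -0.2,  0.1]), 'wrist_torque': array([-0.,  0.,  0.]), 'joint_pos': array([ -8. , -12.1, 103. ,   0. ,  89.2,  13.6])}
[422.9 153.4] 15 [ 624.9 -255.   143. ] [ 635.2 -267.3   88. ] 69.55832465356517
[422.9 167.9] 98 [ 596.9 -255.1  143. ] [ 605.5 -267.3   88. ] 68.01535985339812
[411.3 188.6] 29 [ 556.4 -232.9  143. ] [ 562.7 -243.8   88. ] 85.40606676003163
```

View pics/g5.png

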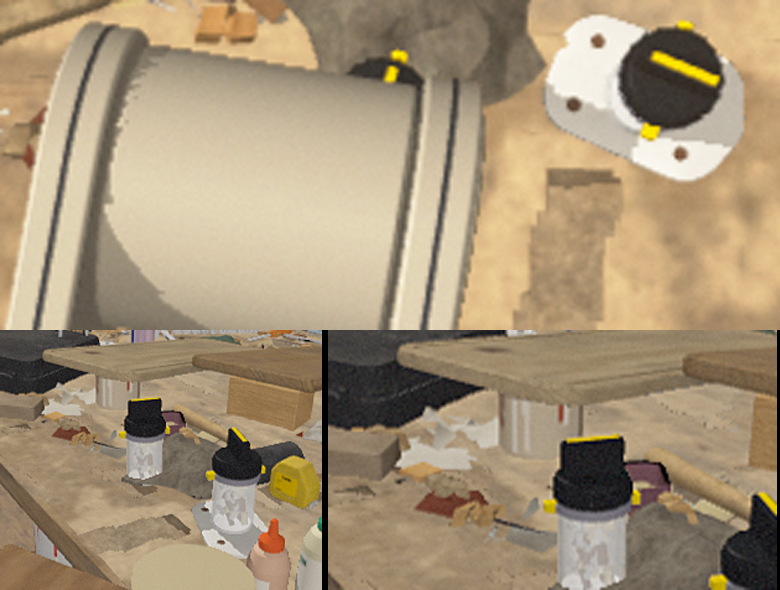

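The jar stands upright at about (597, −255) on the plate. Its bar is about 86° from the lugs, and the sound jar hasn't been touched. Handing in.

```bash
python3 -c "
from bench import r
print(r.hand_in())"
```

```text
the job is handed in; nothing more can be done
None
```

I twisted the loose lid anticlockwise until its bar stood about 86° to the lugs, then set that jar upright in the middle of the white plate. I left the closed jar alone and handed the job in at about 15.7 s; no verdict was returned.

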